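# Drop a worn face plate off the stand into the scrap bin

### The job

The worn brass face plate in the tray on top of the grey stand is scrap. The tray's walls leave no room to grip it or get behind it, so press lightly on its face with the fingertips, slide it towards the tray's open end until its front edge sticks out, then push it off the edge so that it drops into the blue bin below and stays there. Press and push gently, never harder than 15 newtons on the plate or 25 on the tray, do not lift the plate out of the tray, do not shove the bin, and leave the other things standing as they are.

Things in the scene. Friction and masses are not known exactly. Their poses are not given: they have to be found in the camera images.
- plate: flat brass face plate, 80 mm (its x) by 90 mm (its y) by 6 mm thick, 0.2 to 0.3 kg; origin at the centre of its underside, z up. Lies flat in the tray, lengthwise along it; rear edge (-y) 2 to 6 mm from the rear wall, 2 to 4 mm free at either side. Smooth face; it slides easily on the tray (friction about 0.2): 7 to 10 N of fingertip pressure is enough to drag it
- stand: grey sheet-steel stand fixed to the table, a tray on top; origin on the table under the tray's middle. Tray inside: 86 mm wide (x), 130 mm long (y), floor level, 130 mm above the origin. Walls 3 mm thick, 12 mm high above the floor, at the rear (inner face y = -65 mm) and both sides (x = +-43 mm); the +y end is open
- lip (a point): middle of the tray's open edge: 65 mm along the stand's +y from its origin, 135 mm high. Over the last 33 mm before it the tray's floor ramps up by 5 mm (9 degrees), so the plate tilts and its face rises as it slides on to the ramp. A plate whose middle is past this edge tips and falls
- bin: loose open blue plastic bin, 150 mm (x) by 180 mm (y) by 60 mm high, walls and floor 4 mm, 0.7 kg; origin at the centre of its underside. It stands on the table below the tray's open end, its near wall just under the tray's edge
- torch: black pocket torch standing on its lens, 44 mm across, 123 mm high; origin under its centre; bystander
- coupling: white drain coupling standing upright, 42 mm across, 50 mm high; origin under its centre; bystander
- pulley: grey motor pulley lying flat, 63 mm across, 22 mm high; origin under its centre; bystander
- spool: wooden spool with blue thread, standing, 30 mm across, 42 mm high; origin under its centre; bystander
Not all that is in view belongs to the job. What is meant by the plate is not black, orange or purple, and is the larger of those in its own colour.

How it is judged:
On the way:
1. the plate has been slid at least 40 mm towards the open end and still lies on the tray (y of plate in the frame of stand between 0.026 and 0.08 m and z of plate in the frame of stand between 0.125 and 0.142 m and angle between plate's own z axis and vertical below 0.15 rad), for 0.1 s.
At the end, for the whole second after the job is handed in: the plate's centre is inside the bin's walls and below its rim, the plate rests on the bin without moving (under 20 mm/s), the robot does not touch it, and the bin stands upright (x of plate in the frame of bin between -0.071 and 0.071 m and y of plate in the frame of bin between -0.086 and 0.086 m and z of plate in the frame of bin between -0.002 and 0.058 m and contact force between plate and bin above 0.5 N and linear speed of plate below 0.02 m/s and contact force between plate and the arm below 0.05 N and contact force between plate and the fingers below 0.05 N and angle between bin's own z axis and vertical below 0.05 rad).
It fails at once if the robot presses on the plate with more than 15 N (contact force between any of the fingers, the arm and plate above 15 N).
It fails at once if the robot presses on the stand with more than 25 N (contact force between any of the fingers, the arm and stand above 25 N).
It fails at once if the plate is lifted more than 30 mm above the tray's floor (z of plate in the frame of stand above 0.16 m).
It fails at once if the bin is pushed more than 30 mm away (distance of bin from where it was at the start of the episode above 0.03 m).
It fails at once if a bystander is moved more than 20 mm or tipped over (distance of any of torch, coupling, pulley, spool from where it was at the start of the episode above 0.02 m or angle between any of torch, coupling, pulley, spool's own z axis and vertical above 0.3 rad).
It also fails if it takes over 58 s, if anything falls off the work surface, if the arm or the gripper's body presses on something with over 40 N, if the wrist force passes 120 N, or if a joint passes its speed limit or range.

### The arm

A 7-joint arm with a two-finger parallel gripper is mounted at the origin on a cart in front of the work surface, level with it; the furniture and walls round the work are solid. World frame = base frame: x ahead of the robot, y to its left, z up, the work surface at z = 0. Lengths are in m, angles in rad, forces in N, time in s.
With the tool pointing down it reaches from about 0.4 to 0.85 m from the base axis. Payload 10.4 kg.
Tool frame: the origin (TCP) lies midway between the tips of the shut fingers; the grasp point (between the pads) lies 19 mm behind it; z points along the fingers, y is the line along which they close (so a half turn about z gives the same grasp; the last joint's range is limited). The gripper opens to 85 mm and grips with 20 to 120 N. Pads are 22 mm wide; open, the fingers measure 114 mm over their backs; the gripper's body (76 mm by 85 mm) begins 54 mm behind the grasp point. The pads swing forward as they close: fully open they stand 13 mm farther back than shut.
Start: joints at [1.168, 0.332, -0.065, 1.46, 0.022, 1.35, -0.088], TCP at [0.232, -0.58, 0.231] pointing down, gripper open.
Joint ranges: [-2.6, 2.6], [-0.5, 2.12], [-1.47, 1.34], [0.16, 2.42], [-1.27, 4.41], [0.06, 2.06], [-2.6, 2.6]. Speed limits (rad/s): [2.22, 2.22, 2.79, 2.79, 3.14, 3.14, 3.14].

### API

Orientations are given as a unit quaternion [x, y, z, w].
In Python, from workcell import get_obs, camera, camera_params, hand_in gives the robot as it stands.
- The arm moves only by the tool carry_out, never from a script. Its argument "commands" is a list that holds one entry, the list of rows, each a list of 6 numbers: the shift along the tool's x, y, z in units of 40 mm (1.0 is 40 mm), then the turn, a rotation vector about the tool's x, y, z in units of 6 degrees (1.0 is 6 degrees). In form: [[[x, y, z, ax, ay, az], ...]]. A call has 1 to 20 rows; each row shifts and turns the commanded pose from where the row before left it, along the tool's axes as they then stand; what a row does not reach is not made up. A row lasts 1/12 s, in which the tool goes at most 41.7 mm and 7.16 degrees, less where a joint would pass 70% of its speed; a pose out of reach is approached as far as the arm can. A call is refused whole if a number of a shift passes 1 or a number of a turn 1, either way. A call with a gripper value outside its range is refused whole. "hand" is the closure, from -1 (fully open) to 1 (shut), set as the call begins (left out, the last holds). The fingers move at their own pace and stop on an object; "force" is the grip in N (left out, the last holds). Time passes only in rows, so rows that do not move let the fingers close. It gives the time, the measured TCP pose, the force, the opening and the grip force at its end, in the units of the state.
- get_obs(): the state, without advancing time (a new reading comes with each control period).
- camera(name): name is "side" or "top"; returns the picture (400x640x3 uint8, red, green, blue); there is no depth.
- camera_params(name): a dict with "mtx" (3x3 intrinsics, pixels), "k1" (the pictures are not rectified: a ray, as slopes to the right and down, at radius r is drawn at 1 + k1 r^2 times it, then the intrinsics apply), "R" (3x3) and "t" (3): a world point X has camera coordinates R X + t. Camera axes: x right, y down, z forward; pixel columns grow to the right and rows downward; lengths in m; the calibration is good to about 2 mm. A picture is of the moment at which its call begins. camera_params takes no time and is no camera call.
- hand_in(): hands the job in; it is judged then, once.
The state is a dict: "clock": time; "joint_pos": joint angles; "joint_velocities": joint speeds; "tau": joint torques, N m; "position": TCP position; "ee_rot": TCP orientation; "ft_force": force on the tool from outside, world axes, zero at the start; "torque": the same for the moment, N m; "grip_width": opening from 0.0 (shut) to 1.0 (fully open); "grasp_force": force on a finger pad.
Only numpy, scipy, OpenCV 4.12 (cv2) and the standard library are available. Lean on these libraries where they do the work, as an engineer would, in place of code of your own. Each camera call takes 0.05 s, during which the arm holds its last target. There are 200 camera calls.

## Working session

There is one attempt and no reset: what is moved stays moved. The work goes in short steps, Python scripts to look and compute and a tool call to move; the robot and the scene stay as the last step left them, time stands still between calls to the robot, and variables do not carry over. Pictures are saved under pics/ and viewed, at most 10 in all, crops included, and the job is handed in when it is done.

Besides the shell and the picture viewer there is one more tool, called after ">>>" in YAML: its name, and indented under it one key for each argument. carry_out: Moves the arm, as the interface text tells. Its arguments: {"type":"object","properties":{"commands":{"type":"array"},"hand":{"type":"number"},"force":{"type":"number"}},"required":["commands"]}

```bash
mkdir -p pics; cat > h.py <<'E'
import numpy as np,cv2
from workcell import get_obs,camera,camera_params,hand_in
def snap(n,f):
    im=camera(n); cv2.imwrite('pics/'+f,cv2.cvtColor(im,cv2.COLOR_RGB2BGR)); return im
def ray(n,uv):
    p=camera_params(n);K=np.array(p['mtx']);R=np.array(p['R']);t=np.array(p['t'])
    uv=np.atleast_2d(np.array(uv,float)); d=(uv-[K[0,2],K[1,2]])/[K[0,0],K[1,1]]
    s=d.copy()
    for _ in range(20): s=d/(1+p['k1']*(s**2).sum(1,keepdims=True))
    D=np.c_[s,np.ones(len(s))]@R
    return -R.T@t,D
def onz(n,uv,z):
    c,D=ray(n,uv); return c+D*((z-c[2])/D[:,2])[:,None]
def proj(n,X):
    p=camera_params(n);K=np.array(p['mtx']);c=np.atleast_2d(X)@np.array(p['R']).T+np.array(p['t'])
    s=c[:,:2]/c[:,2:];s=s*(1+p['k1']*(s**2).sum(1,keepdims=True))
    return s*[K[0,0],K[1,1]]+[K[0,2],K[1,2]]
E
python3 - <<'E'
from h import *
snap('top','t0.png');snap('side','s0.png')
for n in('top','side'):
    p=camera_params(n);print(n,p['k1'],np.round(-np.array(p['R']).T@p['t'],3),np.round(p['mtx'],0).tolist())
o=get_obs();print(o['clock'],o['position'],o['ee_rot'],o['grip_width'])
E
```

```text
top -0.08640721456980785 [0.313 0.032 1.391] [[381.0, 0.0, 319.0], [0.0, 381.0, 203.0], [0.0, 0.0, 1.0]]
side 0.02628694958781042 [0.199 1.003 0.739] [[454.0, 0.0, 320.0], [0.0, 454.0, 203.0], [0.0, 0.0, 1.0]]
0.1 [ 0.23158408 -0.58014671  0.2305831 ] [ 9.82018812e-01  1.88781951e-01 -1.49517462e-04 -6.36910579e-04] 0.9994393185204721
```

View pics/t0.png

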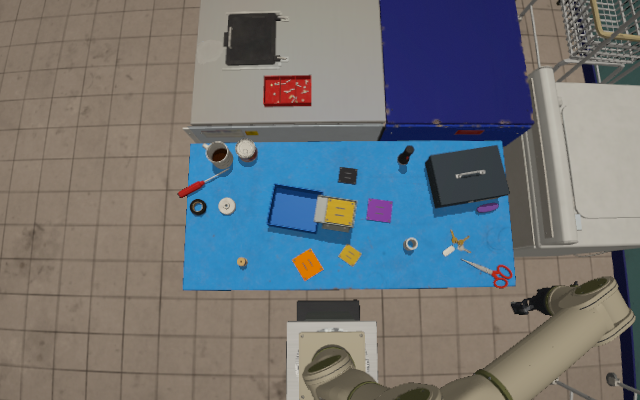

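View pics/s0.png

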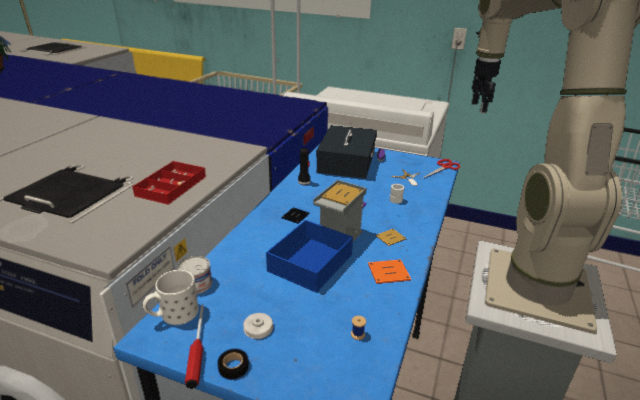

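The top view shows the stand at about (335,212), with the plate at (340,212). Its open end faces image left (world +y), over the bin at (296,208). Torch (405,155), coupling (411,243), pulley (227,206) and spool (241,262) are all clear of the path.

```bash
python3 - <<'E'
from h import *
im=cv2.cvtColor(cv2.imread('pics/t0.png'),cv2.COLOR_BGR2RGB)
c=im[185:240,260:365]; big=cv2.resize(c,None,fx=7,fy=7,interpolation=cv2.INTER_CUBIC)
cv2.imwrite('pics/c0.png',big[...,::-1])
h=cv2.cvtColor(im,cv2.COLOR_RGB2HSV)
m=cv2.inRange(h,(15,90,80),(35,255,255)); m[:185]=0;m[240:]=0;m[:,:310]=0;m[:,365:]=0
m=cv2.morphologyEx(m,cv2.MORPH_CLOSE,np.ones((5,5)))
cs=max(cv2.findContours(m,0,1)[0],key=cv2.contourArea)
W=onz('top',cs[:,0,:],0.136)[:,:2]
r=cv2.minAreaRect((W*1000).astype(np.float32));print('plate',r, cv2.boxPoints(r).round().tolist())
b=cv2.inRange(h,(105,120,40),(125,255,130)); 
E
```

```text
plate ((520.3666381835938, -30.02458953857422), (90.71826171875, 81.67121887207031), 79.9759292602539) [[472.0, -68.0], [553.0, -82.0], [568.0, 8.0], [488.0, 22.0]]
```

View pics/c0.png

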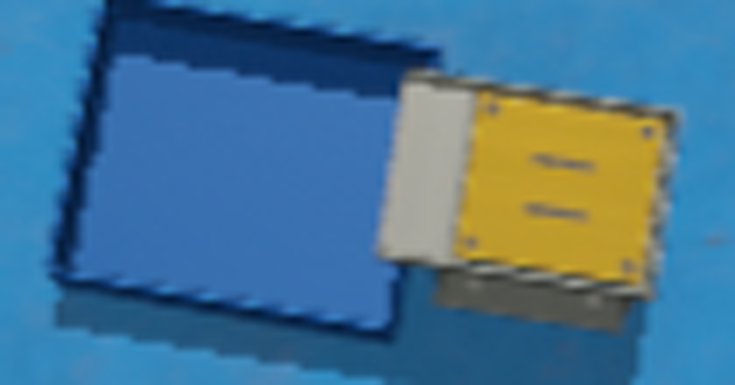

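```bash
cat >> h.py <<'E'
from scipy.spatial.transform import Rotation as Ro
def delta(target,yaw):
    o=get_obs();r=Ro.from_quat(o['ee_rot']);g=Ro.from_euler('z',yaw)*Ro.from_euler('x',np.pi)
    print('clock',o['clock'],'pos',np.round(o['position'],4),'F',np.round(o['ft_force'],2))
    print('world shift in tool (units)',np.round(r.inv().apply(np.array(target)-o['position'])/.04,3),'in goal axes',np.round(g.inv().apply(np.array(target)-o['position'])/.04,3),'turn',np.round((r.inv()*g).as_rotvec(degrees=True)/6,3))
E
python3 - <<'E'
from h import *
W=onz('top',[(318.1,195.7),(314.7,221.4),(356.9,200.7),(352.9,227.1)],.142);print(W[:,:2].round(4))
a=W[0]-W[2];b=W[1]-W[3];print(np.degrees(np.arctan2(a[1],a[0])),np.degrees(np.arctan2(b[1],b[0])))
print('torch',onz('top',[(405,155)],.1),'coupling',onz('top',[(411,243)],.05),'box',onz('top',[(430,160),(436,207)],.12))
yaw=np.radians(-10)
delta([.516,-.054,.23],yaw)
E
```

```text
[[ 0.573   0.0411]
 [ 0.4863  0.0531]
 [ 0.5546 -0.0883]
 [ 0.4661 -0.0727]]
81.92481158524522 80.86321533734477
torch [[ 0.72599753 -0.2678265   0.1       ]] coupling [[ 0.4185836  -0.28429285  0.05      ]] box [[ 0.70094119 -0.35020056  0.12      ]
 [ 0.53430929 -0.36005028  0.12      ]]
clock 0.1 pos [ 0.2316 -0.5801  0.2306] F [-0.58  0.05 -0.41]
world shift in tool (units) [11.481 -9.58   0.026] in goal axes [  4.718 -14.189   0.015] turn [-1.200e-02  4.000e-03  5.294e+00]
```

>>> carry_out:
  commands:
    - [[0, 0, -0.1, 0, 0, 0.87], [0, 0, -0.1, 0, 0, 0.87], [0, 0, -0.1, 0, 0, 0.87], [0, 0, -0.1, 0, 0, 0.87], [0, 0, -0.1, 0, 0, 0.87], [0, 0, 0, 0, 0, 0.87], [0, 0, 0, 0, 0, 0]]
  hand: 1
  force: 20

```text
clock: 0.68
position: [0.2317, -0.5804, 0.2512]
ee_rot: [0.996, -0.085, -0.0, -0.0]
ft_force: [-0.3, 0.4, 0.5]
grip_width: 0.01
grasp_force: 0.0
```

>>> carry_out:
  commands:
    - [[0.24, -0.72, 0, 0, 0, 0], [0.24, -0.72, 0, 0, 0, 0], [0.24, -0.72, 0, 0, 0, 0], [0.24, -0.72, 0, 0, 0, 0], [0.24, -0.72, 0, 0, 0, 0], [0.24, -0.72, 0, 0, 0, 0], [0.24, -0.72, 0, 0, 0, 0], [0.24, -0.72, 0, 0, 0, 0], [0.24, -0.72, 0, 0, 0, 0], [0.24, -0.72, 0, 0, 0, 0], [0.24, -0.72, 0, 0, 0, 0], [0.24, -0.72, 0, 0, 0, 0], [0.24, -0.72, 0, 0, 0, 0], [0.24, -0.72, 0, 0, 0, 0], [0.24, -0.72, 0, 0, 0, 0], [0.24, -0.72, 0, 0, 0, 0], [0.24, -0.72, 0, 0, 0, 0], [0.24, -0.72, 0, 0, 0, 0], [0.24, -0.72, 0, 0, 0, 0], [0, 0, 0, 0, 0, 0]]

```text
clock: 2.35
position: [0.5041, -0.0648, 0.2511]
ee_rot: [0.997, -0.078, 0.0, -0.001]
ft_force: [-0.4, 0.0, 0.3]
grip_width: -0.001
grasp_force: 0.0
```

```bash
python3 - <<'E'
from h import *
delta([.516,-.053,.15],np.radians(-9.5)); print(get_obs()['grip_width'])
E
```

```text
clock 2.35 pos [ 0.5041 -0.0648  0.2511] F [-0.41  0.02  0.32]
world shift in tool (units) [ 0.248 -0.332  2.529] in goal axes [ 0.245 -0.341  2.528] turn [-0.023 -0.002  0.095]
-0.000997840830420791
```

>>> carry_out:
  commands:
    - [[0.08, -0.11, 0.3, 0, 0, 0.03], [0.08, -0.11, 0.3, 0, 0, 0.03], [0.08, -0.11, 0.3, 0, 0, 0.03], [0, 0, 0.3, 0, 0, 0], [0, 0, 0.3, 0, 0, 0], [0, 0, 0.3, 0, 0, 0], [0, 0, 0.3, 0, 0, 0], [0, 0, 0.3, 0, 0, 0], [0, 0, 0.1, 0, 0, 0], [0, 0, 0.05, 0, 0, 0], [0, 0, 0.05, 0, 0, 0], [0, 0, 0, 0, 0, 0], [0, 0, 0, 0, 0, 0]]

```text
clock: 3.43
position: [0.5145, -0.0598, 0.1478]
ee_rot: [0.996, -0.088, 0.0, 0.0]
ft_force: [-0.6, -0.6, 0.4]
grip_width: -0.001
grasp_force: 0.0
```

```bash
python3 - <<'E'
from h import *
delta([.516,-.053,.136],np.radians(-9.5))
a=snap('side','s1.png');b=camera('top')
cv2.imwrite('pics/s1.png',np.hstack([cv2.resize(a[150:250,290:390],(400,400),interpolation=2),cv2.resize(b[170:250,300:380],(400,400),interpolation=2)])[...,::-1])
E
```

```text
clock 3.4333 pos [ 0.5145 -0.0598  0.1478] F [-0.55 -0.64  0.35]
world shift in tool (units) [ 0.007 -0.174  0.295] in goal axes [ 0.009 -0.174  0.295] turn [ 0.001 -0.009 -0.1  ]
```

View pics/s1.png

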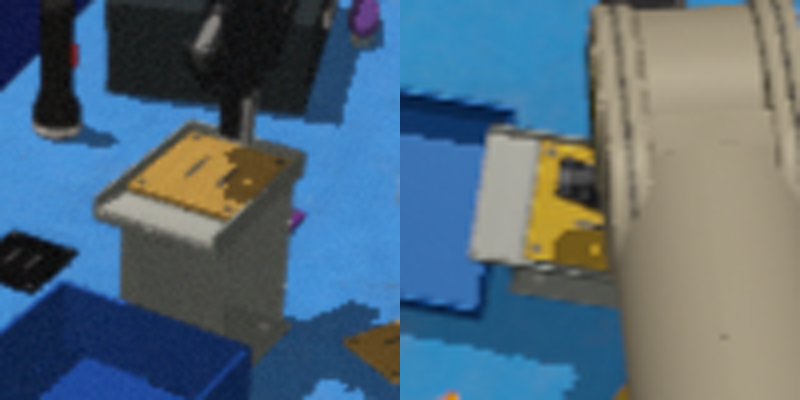

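The side view crop shows the shut fingertips just above the rear half of the plate, central across the width. I'll shift 6 mm forward and lower gently until they touch.

>>> carry_out:
  commands:
    - [[0, -0.08, 0, 0, 0, 0], [0, -0.08, 0.05, 0, 0, 0], [0, 0, 0.05, 0, 0, 0], [0, 0, 0.05, 0, 0, 0], [0, 0, 0.05, 0, 0, 0], [0, 0, 0.02, 0, 0, 0], [0, 0, 0, 0, 0, 0], [0, 0, 0, 0, 0, 0]]

```text
clock: 4.2
position: [0.5153, -0.0535, 0.1384]
ee_rot: [0.996, -0.088, -0.0, 0.0]
ft_force: [-0.2, -0.0, 0.2]
grip_width: -0.0
grasp_force: 0.0
```

>>> carry_out:
  commands:
    - [[0, 0, 0.02, 0, 0, 0], [0, 0, 0, 0, 0, 0], [0, 0, 0, 0, 0, 0]]

```text
clock: 4.45
position: [0.5153, -0.0535, 0.1377]
ee_rot: [0.996, -0.088, 0.0, 0.0]
ft_force: [-0.2, -0.5, -0.6]
grip_width: 0.006
grasp_force: 0.0
```

>>> carry_out:
  commands:
    - [[0, 0, 0.02, 0, 0, 0], [0, 0, 0, 0, 0, 0], [0, 0, 0, 0, 0, 0]]

```text
clock: 4.7
position: [0.5153, -0.0535, 0.1369]
ee_rot: [0.996, -0.088, -0.0, 0.0]
ft_force: [-0.4, -0.4, -0.6]
grip_width: -0.003
grasp_force: 0.0
```

>>> carry_out:
  commands:
    - [[0, 0, 0.02, 0, 0, 0], [0, 0, 0, 0, 0, 0], [0, 0, 0, 0, 0, 0]]

```text
clock: 4.95
position: [0.5154, -0.0535, 0.1362]
ee_rot: [0.996, -0.088, 0.0, 0.0]
ft_force: [0.8, 0.6, 1.2]
grip_width: -0.001
grasp_force: 0.3
```

>>> carry_out:
  commands:
    - [[0, 0, 0.01, 0, 0, 0], [0, 0, 0, 0, 0, 0], [0, 0, 0, 0, 0, 0]]

```text
clock: 5.2
position: [0.5155, -0.0535, 0.1362]
ee_rot: [0.996, -0.088, 0.0, 0.0]
ft_force: [0.2, 0.2, 5.7]
grip_width: 0.004
grasp_force: 2.7
```

>>> carry_out:
  commands:
    - [[0, 0, 0.01, 0, 0, 0], [0, 0, 0, 0, 0, 0], [0, 0, 0, 0, 0, 0]]

```text
clock: 5.45
position: [0.5157, -0.0535, 0.1361]
ee_rot: [0.996, -0.088, 0.001, 0.0]
ft_force: [-1.0, 0.4, 8.9]
grip_width: -0.005
grasp_force: 4.2
```

>>> carry_out:
  commands:
    - [[0, -0.025, 0, 0, 0, 0], [0, -0.025, 0, 0, 0, 0], [0, -0.025, 0, 0, 0, 0], [0, -0.025, 0, 0, 0, 0], [0, 0, 0, 0, 0, 0]]

```text
clock: 5.87
position: [0.5167, -0.0499, 0.1362]
ee_rot: [0.996, -0.088, 0.001, 0.0]
ft_force: [0.0, -1.3, 6.6]
grip_width: -0.0
grasp_force: 3.5
```

>>> carry_out:
  commands:
    - [[0, -0.025, 0.005, 0, 0, 0], [0, -0.025, 0, 0, 0, 0], [0, -0.025, 0, 0, 0, 0], [0, -0.025, 0, 0, 0, 0], [0, 0, 0, 0, 0, 0]]

```text
clock: 6.28
position: [0.5177, -0.0462, 0.1363]
ee_rot: [0.996, -0.088, 0.001, 0.0]
ft_force: [-1.0, -2.1, 9.5]
grip_width: -0.002
grasp_force: 4.5
```

```bash
python3 - <<'E'
from h import *
s=camera('side');h=cv2.cvtColor(s,cv2.COLOR_RGB2HSV)
o=cv2.cvtColor(cv2.imread('pics/s0.png'),cv2.COLOR_BGR2HSV)
for q in(o,h):
    m=cv2.inRange(q,(10,90,60),(35,255,255));m[:170]=0;m[225:]=0;m[:,:310]=0;m[:,375:]=0
    m=cv2.morphologyEx(m,cv2.MORPH_OPEN,np.ones((3,3)));c=max(cv2.findContours(m,0,1)[0],key=cv2.contourArea)[:,0,:]
    W=onz('side',c,.137); u=np.array([.165,.986]); p=(W[:,:2]-[.53,.047])@u; print(p.max().round(4),p.min().round(4))
E
```

```text
-0.0239 -0.1226
-0.0175 -0.1146
```

>>> carry_out:
  commands:
    - [[0, -0.03, -0.001, 0, 0, 0], [0, -0.03, -0.001, 0, 0, 0], [0, -0.03, -0.001, 0, 0, 0], [0, -0.03, -0.001, 0, 0, 0], [0, -0.03, -0.001, 0, 0, 0], [0, 0, 0, 0, 0, 0]]

```text
clock: 6.83
position: [0.5188, -0.0402, 0.1365]
ee_rot: [0.996, -0.088, 0.001, 0.0]
ft_force: [0.3, -2.5, 8.7]
grip_width: 0.001
grasp_force: 4.5
```

>>> carry_out:
  commands:
    - [[0, -0.03, -0.001, 0, 0, 0], [0, -0.03, -0.001, 0, 0, 0], [0, -0.03, -0.001, 0, 0, 0], [0, -0.03, -0.001, 0, 0, 0], [0, -0.03, -0.001, 0, 0, 0], [0, 0, 0, 0, 0, 0]]

```text
clock: 7.33
position: [0.5198, -0.0344, 0.1367]
ee_rot: [0.996, -0.088, 0.001, 0.0]
ft_force: [-0.8, -2.6, 9.1]
grip_width: -0.002
grasp_force: 4.6
```

Force is holding steady, so I'll continue the same way.

>>> carry_out:
  commands:
    - [[0, -0.03, -0.001, 0, 0, 0], [0, -0.03, -0.001, 0, 0, 0], [0, -0.03, -0.001, 0, 0, 0], [0, -0.03, -0.001, 0, 0, 0], [0, -0.03, -0.001, 0, 0, 0], [0, -0.03, -0.001, 0, 0, 0], [0, -0.03, -0.001, 0, 0, 0], [0, 0, 0, 0, 0, 0]]

```text
clock: 8.0
position: [0.5213, -0.0261, 0.137]
ee_rot: [0.996, -0.088, 0.001, 0.0]
ft_force: [-0.8, -2.3, 10.0]
grip_width: -0.0
grasp_force: 4.8
```

```bash
python3 - <<'E'
from h import *
s=camera('side');h=cv2.cvtColor(s,cv2.COLOR_RGB2HSV)
m=cv2.inRange(h,(10,90,60),(35,255,255));m[:170]=0;m[225:]=0;m[:,:300]=0;m[:,375:]=0
m=cv2.morphologyEx(m,cv2.MORPH_OPEN,np.ones((3,3)));c=max(cv2.findContours(m,0,1)[0],key=cv2.contourArea)[:,0,:]
W=onz('side',c,.137); u=np.array([.165,.986]); p=(W[:,:2]-[.53,.047])@u; print(p.max().round(4),p.min().round(4))
E
```

```text
-0.0013 -0.093
```

>>> carry_out:
  commands:
    - [[0, -0.03, -0.002, 0, 0, 0], [0, -0.03, -0.001, 0, 0, 0], [0, -0.03, -0.001, 0, 0, 0], [0, -0.03, -0.001, 0, 0, 0], [0, -0.03, -0.001, 0, 0, 0], [0, -0.03, -0.001, 0, 0, 0], [0, -0.03, -0.001, 0, 0, 0], [0, 0, 0, 0, 0, 0]]

```text
clock: 8.72
position: [0.5228, -0.0178, 0.1374]
ee_rot: [0.996, -0.088, 0.001, 0.0]
ft_force: [-0.4, -1.9, 9.9]
grip_width: 0.002
grasp_force: 4.8
```

>>> carry_out:
  commands:
    - [[0, -0.03, -0.001, 0, 0, 0], [0, -0.03, -0.001, 0, 0, 0], [0, -0.03, -0.001, 0, 0, 0], [0, -0.03, 0, 0, 0, 0], [0, -0.03, 0, 0, 0, 0], [0, 0, 0, 0, 0, 0]]

```text
clock: 9.22
position: [0.5239, -0.0118, 0.1375]
ee_rot: [0.996, -0.088, 0.001, 0.0]
ft_force: [-0.6, -1.5, 9.2]
grip_width: -0.003
grasp_force: 4.8
```

>>> carry_out:
  commands:
    - [[0, -0.03, 0, 0, 0, 0], [0, -0.03, 0, 0, 0, 0], [0, -0.03, 0, 0, 0, 0], [0, -0.03, -0.001, 0, 0, 0], [0, -0.03, 0, 0, 0, 0], [0, -0.03, 0, 0, 0, 0], [0, -0.03, 0, 0, 0, 0], [0, 0, 0, 0, 0, 0]]

```text
clock: 9.88
position: [0.5255, -0.0036, 0.1376]
ee_rot: [0.996, -0.088, 0.001, 0.0]
ft_force: [-0.2, -2.3, 10.8]
grip_width: -0.0
grasp_force: 5.2
```

```bash
python3 - <<'E'
from h import *
s=camera('side');h=cv2.cvtColor(s,cv2.COLOR_RGB2HSV)
m=cv2.inRange(h,(10,90,60),(35,255,255));m[:170]=0;m[240:]=0;m[:,:290]=0;m[:,370:]=0
m=cv2.morphologyEx(m,cv2.MORPH_OPEN,np.ones((3,3)));c=max(cv2.findContours(m,0,1)[0],key=cv2.contourArea)[:,0,:]
W=onz('side',c,.138); u=np.array([.165,.986]); p=(W[:,:2]-[.53,.047])@u; print(p.max().round(4),p.min().round(4))
b=camera('top')
cv2.imwrite('pics/s2.png',np.hstack([cv2.resize(s[150:250,290:390],(400,400),interpolation=2),cv2.resize(b[170:250,290:370],(400,400),interpolation=2)])[...,::-1])
E
```

```text
0.0208 -0.0684
```

View pics/s2.png

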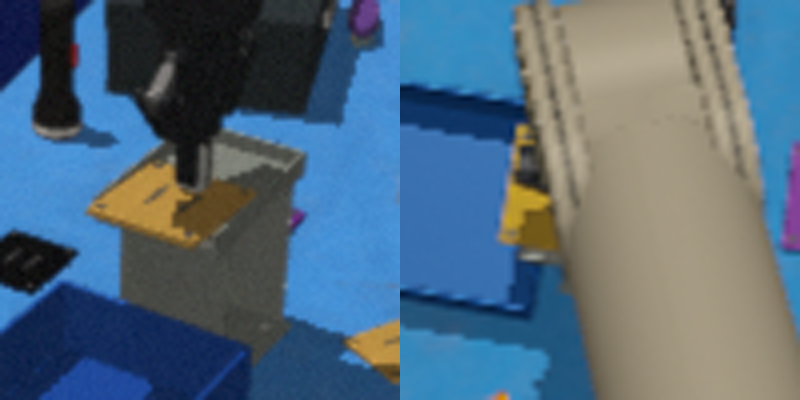

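The plate's front edge now sticks out about 20 mm past the lip (side crop, left corner), and it is still flat in the tray. Next I lift, go back behind its rear edge, and lower.

>>> carry_out:
  commands:
    - [[0, 0, -0.1, 0, 0, 0], [0, 0, -0.2, 0, 0, 0], [0, 0, -0.2, 0, 0, 0], [0, 0.3, 0, 0, 0, 0], [0, 0.3, 0, 0, 0, 0], [0, 0.3, 0, 0, 0, 0], [0, 0.25, 0, 0, 0, 0], [0, 0, 0, 0, 0, 0], [0, 0, 0.2, 0, 0, 0], [0, 0, 0.1, 0, 0, 0], [0, 0, 0.1, 0, 0, 0], [0, 0, 0.05, 0, 0, 0], [0, 0, 0, 0, 0, 0], [0, 0, 0, 0, 0, 0]]

```text
clock: 11.15
position: [0.5162, -0.048, 0.1381]
ee_rot: [0.996, -0.088, -0.0, -0.0]
ft_force: [-0.5, 0.1, 0.3]
grip_width: 0.0
grasp_force: 0.0
```

>>> carry_out:
  commands:
    - [[0, 0, 0.05, 0, 0, 0], [0, 0, 0.05, 0, 0, 0], [0, 0, 0.025, 0, 0, 0], [0, 0, 0, 0, 0, 0], [0, 0, 0, 0, 0, 0]]

```text
clock: 11.57
position: [0.5162, -0.0484, 0.1332]
ee_rot: [0.996, -0.088, -0.0, 0.0]
ft_force: [0.7, 0.3, -0.4]
grip_width: -0.003
grasp_force: 0.0
```

```bash
python3 - <<'E'
from h import *
s=camera('side');h=cv2.cvtColor(s,cv2.COLOR_RGB2HSV)
m=cv2.inRange(h,(10,90,60),(35,255,255));m[:170]=0;m[240:]=0;m[:,:290]=0;m[:,370:]=0
m=cv2.morphologyEx(m,cv2.MORPH_OPEN,np.ones((3,3)));c=max(cv2.findContours(m,0,1)[0],key=cv2.contourArea)[:,0,:]
W=onz('side',c,.138); u=np.array([.165,.986]); p=(W[:,:2]-[.53,.047])@u; print(p.max().round(4),p.min().round(4))
cv2.imwrite('pics/s3.png',cv2.resize(s[150:250,290:390],(500,500),interpolation=2)[...,::-1])
E
```

```text
0.0208 -0.0684
```

View pics/s3.png

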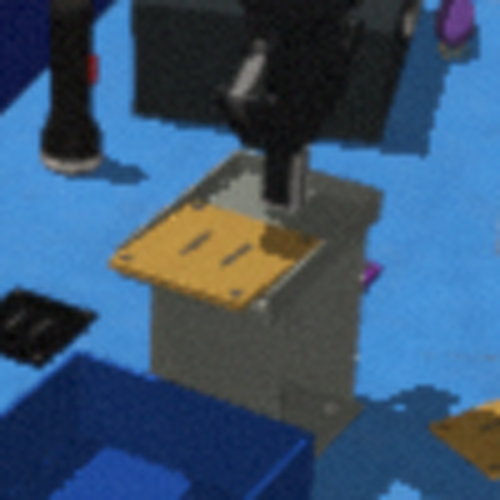

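The fingertips are down on the tray floor behind the plate's rear edge, at (280,205) in the crop. I'll push forward.

>>> carry_out:
  commands:
    - [[0, -0.05, 0, 0, 0, 0], [0, -0.05, 0, 0, 0, 0], [0, -0.05, 0, 0, 0, 0], [0, -0.05, 0, 0, 0, 0], [0, -0.05, 0, 0, 0, 0], [0, -0.03, 0, 0, 0, 0], [0, -0.03, 0, 0, 0, 0], [0, -0.03, 0, 0, 0, 0], [0, -0.03, 0, 0, 0, 0], [0, 0, 0, 0, 0, 0]]

```text
clock: 12.45
position: [0.5188, -0.0335, 0.1333]
ee_rot: [0.996, -0.088, 0.0, 0.0]
ft_force: [1.1, 0.1, -0.2]
grip_width: 0.003
grasp_force: 0.0
```

>>> carry_out:
  commands:
    - [[0, -0.03, 0, 0, 0, 0], [0, -0.03, 0, 0, 0, 0], [0, -0.03, 0, 0, 0, 0], [0, -0.03, 0, 0, 0, 0], [0, -0.03, 0, 0, 0, 0], [0, -0.03, 0, 0, 0, 0], [0, -0.03, 0, 0, 0, 0], [0, -0.03, 0, 0, 0, 0]]

```text
clock: 13.12
position: [0.5205, -0.0242, 0.1333]
ee_rot: [0.996, -0.088, 0.0, 0.0]
ft_force: [-0.7, -0.2, 0.3]
grip_width: -0.001
grasp_force: 0.3
```

>>> carry_out:
  commands:
    - [[0, -0.03, 0, 0, 0, 0], [0, -0.03, 0, 0, 0, 0], [0, -0.03, 0, 0, 0, 0], [0, -0.03, 0, 0, 0, 0], [0, -0.03, 0, 0, 0, 0], [0, -0.03, 0, 0, 0, 0], [0, -0.03, 0, 0, 0, 0]]

```text
clock: 13.7
position: [0.522, -0.016, 0.1333]
ee_rot: [0.996, -0.088, 0.0, 0.0]
ft_force: [-0.3, -1.3, 0.2]
grip_width: -0.007
grasp_force: 0.3
```

>>> carry_out:
  commands:
    - [[0, -0.03, 0, 0, 0, 0], [0, -0.03, 0, 0, 0, 0], [0, -0.03, 0, 0, 0, 0], [0, -0.03, 0, 0, 0, 0], [0, -0.03, 0, 0, 0, 0], [0, -0.03, 0, 0, 0, 0]]

```text
clock: 14.2
position: [0.5232, -0.0089, 0.1333]
ee_rot: [0.996, -0.088, -0.0, 0.0]
ft_force: [-0.2, -0.4, 1.2]
grip_width: 0.002
grasp_force: 0.4
```

```bash
python3 - <<'E'
from h import *
s=camera('side')
cv2.imwrite('pics/s4.png',cv2.resize(s[150:250,290:390],(500,500),interpolation=2)[...,::-1])
E
```

```text
(no output)
```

View pics/s4.png

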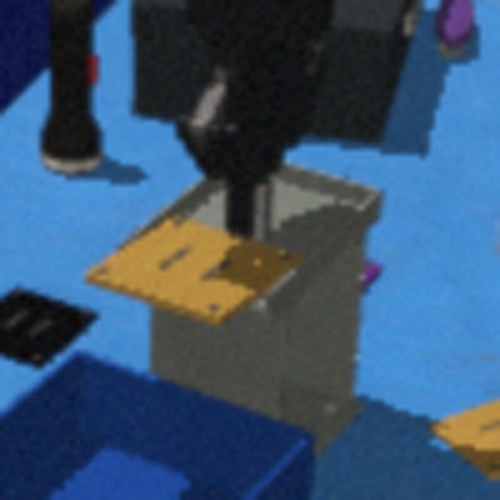

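The plate is sliding squarely and overhangs by about 35 mm. I'll keep pushing.

>>> carry_out:
  commands:
    - [[0, -0.03, 0, 0, 0, 0], [0, -0.03, 0, 0, 0, 0], [0, -0.03, 0, 0, 0, 0], [0, -0.03, 0, 0, 0, 0], [0, -0.03, 0, 0, 0, 0], [0, -0.03, 0, 0, 0, 0], [0, -0.03, 0, 0, 0, 0], [0, -0.03, 0, 0, 0, 0]]

```text
clock: 14.92
position: [0.5249, 0.0006, 0.1333]
ee_rot: [0.996, -0.088, 0.0, 0.0]
ft_force: [-0.3, -1.0, 0.5]
grip_width: -0.003
grasp_force: 0.5
```

>>> carry_out:
  commands:
    - [[0, -0.03, -0.005, 0, 0, 0], [0, -0.03, -0.005, 0, 0, 0], [0, -0.03, -0.005, 0, 0, 0], [0, -0.03, -0.005, 0, 0, 0], [0, -0.03, -0.005, 0, 0, 0], [0, -0.03, -0.005, 0, 0, 0], [0, 0, 0, 0, 0, 0], [0, 0, 0, 0, 0, 0]]

```text
clock: 15.58
position: [0.5262, 0.0079, 0.1346]
ee_rot: [0.996, -0.088, 0.0, -0.0]
ft_force: [-0.7, 0.2, 0.6]
grip_width: 0.001
grasp_force: 0.3
```

```bash
python3 - <<'E'
from h import *
s=camera('side')
cv2.imwrite('pics/s5.png',cv2.resize(s[170:300,260:390],(520,520),interpolation=2)[...,::-1])
E
```

```text
(no output)
```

View pics/s5.png

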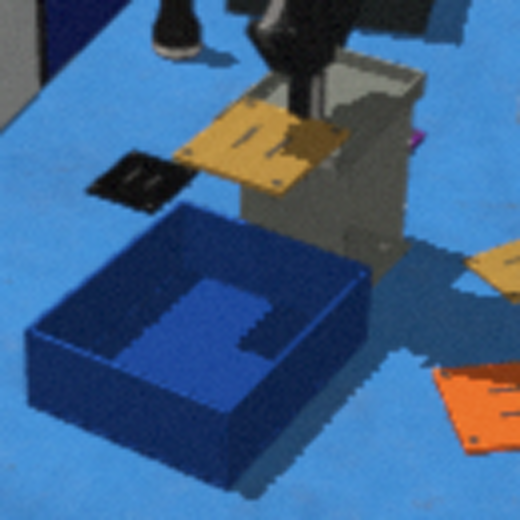

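The plate is past halfway and still level, about to tip over the bin. A little further.

>>> carry_out:
  commands:
    - [[0, -0.03, -0.003, 0, 0, 0], [0, -0.03, -0.003, 0, 0, 0], [0, -0.03, -0.003, 0, 0, 0], [0, -0.03, -0.003, 0, 0, 0], [0, -0.03, -0.003, 0, 0, 0], [0, -0.03, -0.003, 0, 0, 0], [0, 0, 0, 0, 0, 0], [0, 0, 0, 0, 0, 0], [0, 0, 0, 0, 0, 0]]

```text
clock: 16.38
position: [0.5275, 0.0149, 0.1353]
ee_rot: [0.996, -0.088, 0.0, -0.0]
ft_force: [-0.0, 0.2, 1.7]
grip_width: 0.001
grasp_force: 0.7
```

>>> carry_out:
  commands:
    - [[0, -0.03, -0.003, 0, 0, 0], [0, -0.03, -0.003, 0, 0, 0], [0, -0.03, -0.003, 0, 0, 0], [0, -0.03, -0.003, 0, 0, 0], [0, -0.03, -0.003, 0, 0, 0], [0, -0.03, -0.003, 0, 0, 0], [0, 0, 0, 0, 0, 0], [0, 0, 0, 0, 0, 0], [0, 0, 0, 0, 0, 0], [0, 0, 0, 0, 0, 0]]

```text
clock: 17.22
position: [0.5288, 0.022, 0.136]
ee_rot: [0.996, -0.088, 0.0, -0.0]
ft_force: [-0.4, 1.1, 1.9]
grip_width: 0.007
grasp_force: 1.3
```

```bash
python3 - <<'E'
from h import *
s=camera('side')
cv2.imwrite('pics/s6.png',cv2.resize(s[170:300,260:390],(520,520),interpolation=2)[...,::-1])
E
```

```text
(no output)
```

View pics/s6.png

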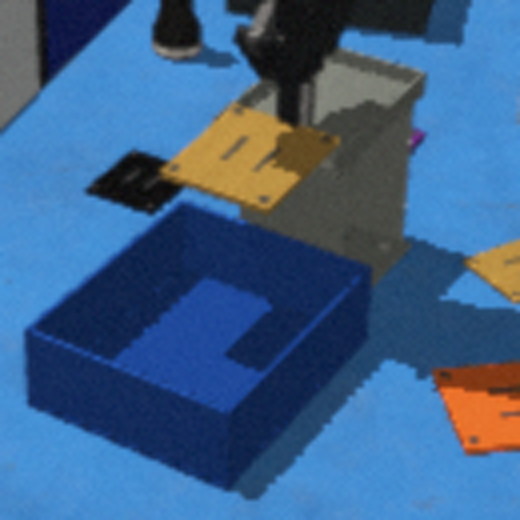

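The plate is tilting nose-down, with its rear edge bearing up against the fingertip. I'll lift the finger slowly to let it tip.

>>> carry_out:
  commands:
    - [[0, 0, -0.05, 0, 0, 0], [0, 0, -0.05, 0, 0, 0], [0, 0, -0.05, 0, 0, 0], [0, 0, -0.1, 0, 0, 0], [0, 0, -0.15, 0, 0, 0], [0, 0, -0.2, 0, 0, 0], [0, 0, -0.2, 0, 0, 0], [0, 0, 0, 0, 0, 0], [0, 0, 0, 0, 0, 0], [0, 0, 0, 0, 0, 0], [0, 0, 0, 0, 0, 0], [0, 0, 0, 0, 0, 0]]

```text
clock: 18.27
position: [0.5285, 0.0217, 0.1675]
ee_rot: [0.996, -0.088, -0.0, 0.0]
ft_force: [-0.2, -1.1, 0.0]
grip_width: -0.004
grasp_force: 0.0
```

```bash
python3 - <<'E'
from h import *
s=camera('side')
cv2.imwrite('pics/s7.png',cv2.resize(s[170:300,260:390],(520,520),interpolation=2)[...,::-1])
E
```

```text
(no output)
```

View pics/s7.png

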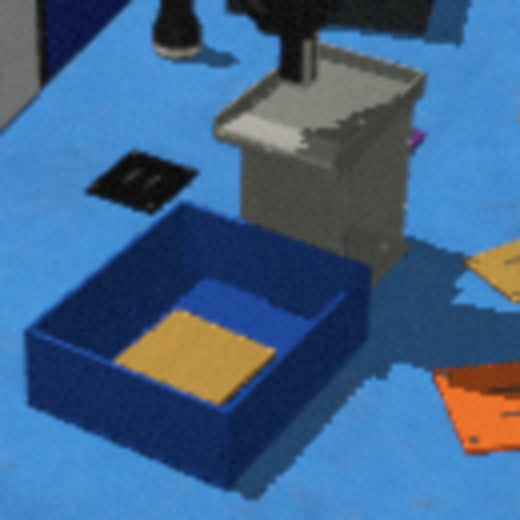

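The plate lies flat in the bin at about (195,355) in the crop, the bin hasn't moved and the arm is clear. Handing in.

```bash
python3 -c "from h import *;print(hand_in())"
```

```text
the job is handed in; nothing more can be done
None
```

The plate was slid out of the tray, dropped off the edge and lies flat in the blue bin; the bin hasn't visibly moved, and the job is handed in, though no verdict came back.

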